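# Pass the fresh mount through the spring flap

## Robot

A 7-joint arm with a two-finger parallel gripper is mounted at the origin on the work surface. World frame = base frame: x ahead of the robot, y to its left, z up, the work surface at z = 0. Lengths are in m, angles in degrees, forces in N, time in s.
With the tool pointing down it reaches from about 0.425 to 0.925 m from the base axis. Payload 6.8 kg.
Tool frame: the origin (TCP) lies midway between the tips of the shut fingers; the grasp point (between the pads) lies 19 mm behind it; z points along the fingers, y is the line along which they close (so a half turn about z gives the same grasp; the last joint's range is limited). The gripper opens to 85 mm and grips with 20 to 120 N. Pads are 22 mm wide; open, the fingers measure 114 mm over their backs; the gripper's body (76 mm by 85 mm) begins 54 mm behind the grasp point. The pads swing forward as they close: fully open they stand 13 mm farther back than shut.
Start: joints at [68.291, 27.33, 1.283, 89.118, -0.659, 63.558, -4.761], TCP at [0.181, -0.65, 0.231] pointing down, gripper open.
Joint ranges: [-169.35, 169.35], [-19.33, 120.38], [-80.79, 83.38], [13.8, 139.57], [-78.32, 258.32], [9.67, 109.79], [-169.56, 169.56]. Speed limits (degrees/s): [136.94, 136.94, 180, 180, 180, 180, 180].

## Interface

Orientations are given as [roll, pitch, yaw] about the fixed x, y, z axes, in that order (R = Rz(yaw) Ry(pitch) Rx(roll)).
In Python, from bench import readout, imaging, r gives the robot as it stands. The module is installed in compiled form; this text tells all that it offers.
- The arm moves only by the tool send_rows, never from a script. Its arguments are lists of equal length, an entry for each row: "claw": the closure, from 0 (fully open) to 1 (shut); "slide": the shift along the tool's x, y, z in units of 30 mm (1.0 is 30 mm), a list of three; "angular": the turn, a rotation vector about the tool's x, y, z in units of 5 degrees (1.0 is 5 degrees), a list of three. A call has 1 to 20 rows; each row is the pose to reach, as a shift and turn from the pose commanded when the call began, along the tool's axes at that moment; what a row does not reach only later rows make up. A row lasts 1/12 s, in which the tool goes at most 41.7 mm and 7.16 degrees, less where a joint would pass 70% of its speed; a pose out of reach is approached as far as the arm can. A call with a gripper value outside its range is refused whole. The fingers move at their own pace and stop on an object; "squeeze" is the grip in N (left out, the last holds). Time passes only in rows, so rows that repeat a pose let the fingers close. It gives the time, the measured TCP pose, the force, the opening and the grip force at its end, in the units of the state.
- readout.state(): the state, without advancing time (a new reading comes with each control period).
- imaging.get_image(name): name is "scene" or "top"; returns the picture (384x512x3 uint8, red, green, blue); there is no depth.
- imaging.camera_params(name): a dict with "mtx" (3x3 intrinsics, pixels), "world_from_camera" (4x4, takes a point from camera to world coordinates). Camera axes: x right, y down, z forward; pixel columns grow to the right and rows downward; lengths in m; the calibration is good to about 2 mm. A picture is of the moment at which its call begins. camera_params takes no time and is no camera call.
- r.close_job(): hands the job in; it is judged then, once.
The state is a dict: "t": time; "joint_pos": joint angles; "qvel": joint speeds; "tau": joint torques, N m; "tcp_pos": TCP position; "eef_rot": TCP orientation; "force": force on the tool from outside, world axes, zero at the start; "wrist_torque": the same for the moment, N m; "grip_width": opening from 0.0 (shut) to 1.0 (fully open); "grasp_force": force on a finger pad.
Only numpy, scipy, OpenCV 4.12 (cv2) and the standard library are available. Lean on these libraries where they do the work, as an engineer would, in place of code of your own. Each camera call takes 0.05 s, during which the arm holds its last target. There are 200 camera calls.

## Task

Push the carrier with its freshly laid cover glass along the brass track and through the self-closing flap into the drying bay: hold the flap open with one finger while the other finger pushes the carrier through beside it, so that the flap never touches the carrier. Leave the carrier on the track so far in that the flap can swing fully shut behind it, and let it shut. Only push: do not grip, lift or tip the carrier, and leave the pewter weight, brass jig and stack of frames on the slab where they stand.

Things in the scene. Friction and masses are not known exactly. Their poses are not given: they have to be found in the camera images.
- gate (a point): Point on the slab's top face, on the track's centre line, in the plane of the closed flap. Its frame is that of the fixed station, whose place and yaw vary: x along the track from the loading side (-x, nearer the robot) into the drying bay (+x), y left, z up. Track: two brass rails 5 mm high, 43 mm clear between them, from x -90 mm to an 18 mm high end stop at x 165 mm.
- station: The station's slate slab, 15 mm thick; same axes as gate, origin under gate at table height. In gate mm: slab x -155 to 185, y -140 to 170. Wooden cheeks 50 high beside the flap (x -8 to 0): left y 75 to 145, right y -34 to -129. Bay behind them, open above, otherwise empty: 25 high walls at y -60, y 160 and x 181. The flap swings shut between left hinge post and right cheek.
- hinge (a point): On the flap's upright hinge axis at slab-top height, at gate x 0, y 66 mm; a steel post of 5 mm radius, 52 mm high. The flap's edge sweeps a 92 mm radius about it, so a carrier on the track is clear of the flap's swing once its rear face is past gate x 82 mm.
- flap (a joint): Angle (rad) of the flap, an upright aluminium plate 4 mm thick, from 8 to 50 mm above the slab. Shut (0) it reaches from the hinge across the track to gate y -26 mm. It swings only into the bay (+x): 1.57 = parallel to the track on the bay's left, stop at 2.2. A light spring (0.03 to 0.085 N m, 1 to 3 N at mid length) shuts it in about a second.
- flap_edge (a point): Middle of the flap's free upright edge, 92 mm from the hinge axis and 29 mm above the slab top.
- carrier_mid (a point): Centre of the carrier, a light wooden block 40 x 40 mm and 30 mm high (about 0.1 kg) with a square cover glass held by small brass corners on its top; centre 15 mm above the slab top. It lies loose between the rails on the loading side of the flap, square to the track with 1.5 mm play at each side.
- weight: Pewter weight, round, 40 mm across and 44 mm high with a small knob, on the slab; origin under its centre. Bystander.
- jig: L-shaped brass alignment jig, 44 x 44 mm, 14 mm high, on the slab; origin at the middle of its underside. Bystander.
- frames: Stack of square binding frames, 50 x 50 mm, 24 mm high, on the slab right of the bay; origin under its centre. Bystander.
- carrier: The same carrier; origin under its centre.

How it is judged:
By the outcome, as a careful person would: the job done as asked, in the order asked, and still so for the second after the job is handed in, with the robot touching nothing.
It also fails if it takes over 48 s, if anything falls off the work surface, if the arm or the gripper's body presses on something with over 40 N, if the wrist force passes 120 N, or if a joint passes its speed limit or range.

## Working session

There is one attempt and no reset: what is moved stays moved. The work goes in short steps, Python scripts to look and compute and a tool call to move; the robot and the scene stay as the last step left them, time stands still between calls to the robot, and variables do not carry over. Pictures are saved under pics/ and viewed, at most 10 in all, crops included, and the job is handed in when it is done.

Besides the shell and the picture viewer there is one more tool, called after "Emit:" as name(argument=value, ...) on one line, values as JSON. send_rows: Moves the arm, as the interface text tells. Its arguments: {"type":"object","properties":{"claw":{"type":"array","items":{"type":"number"}},"slide":{"type":"array","items":{"type":"array","items":{"type":"number"}}},"angular":{"type":"array","items":{"type":"array","items":{"type":"number"}}},"squeeze":{"type":"number"}},"required":["claw","slide","angular"]}

```bash
mkdir -p pics; python3 - <<'E'
from bench import readout, imaging
import cv2
for n in("scene","top"):
    cv2.imwrite(f"pics/{n}0.png",imaging.get_image(n)[:,:,::-1])
    p=imaging.camera_params(n);print(p["mtx"],p["world_from_camera"])
print(readout.state())
E
```

```text
[[443.13183437   0.         250.39612049]
 [  0.         443.13183437 186.94850072]
 [  0.           0.           1.        ]] [[-0.62452975  0.49485144 -0.60422234  1.06700632]
 [ 0.78097035  0.38883838 -0.48876377  0.41679006]
 [-0.00692062 -0.77712725 -0.62930544  0.58618438]
 [ 0.          0.          0.          1.        ]]
[[408.91227565   0.         259.83102757]
 [  0.         408.91227565 198.24186949]
 [  0.           0.           1.        ]] [[ 0.00820382 -0.99863583  0.05156724  0.54172177]
 [-0.99986599 -0.00892268 -0.0137256   0.0240492 ]
 [ 0.01416699 -0.05144773 -0.9985752   0.72731812]
 [ 0.          0.          0.          1.        ]]
{'t': 0.1, 'joint_pos': array([68.29089098, 27.37100857,  1.28291499, 89.172328  , -0.66007326,
       63.55775296, -4.76009318]), 'qvel': array([-0.04724672, -0.20635183, -0.01608714, -0.07410251, -0.02182493,
        0.04426832,  0.03012487]), 'tau': array([ 6.12941949e-03, -5.97755241e+01,  1.61420245e+00, -2.81953990e+01,
        1.28472573e-02,  4.94390362e-03,  3.12219140e-05]), 'tcp_pos': array([ 0.18038545, -0.64990011,  0.23042681]), 'eef_rot': array([-1.79906551e+02,  7.02619337e-03,  1.55147874e+01]), 'force': array([ 0.355497  ,  0.49303264, -0.07355757]), 'wrist_torque': array([-0.02070497,  0.02622713,  0.00018071]), 'grasp_force': 0.0, 'grip_width': 0.9943352590736686}
```

View pics/scene0.png

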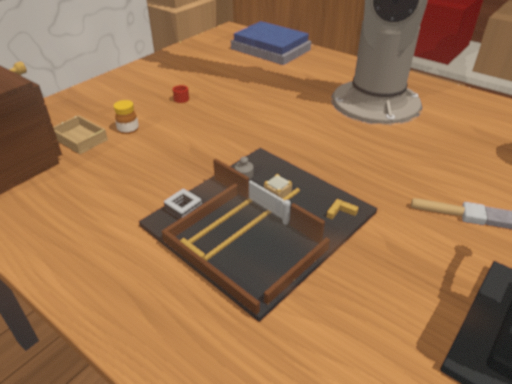

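View pics/top0.png

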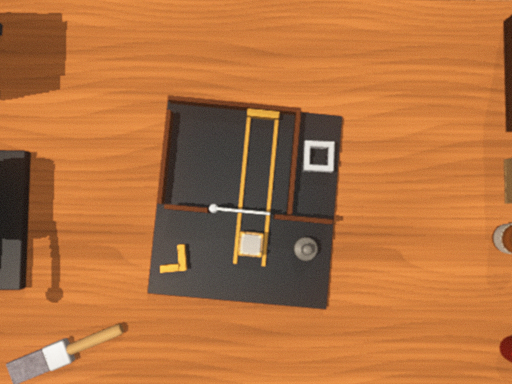

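The scene picture shows the station with its bay on the near side and the robot behind it. In the top picture, the slab corners are near (168,97), (342,116), (326,308) and (149,293). The hinge is at (213,209), the carrier at (251,244), the weight at (306,249), the jig at (176,262) and the frames at (319,156).

```bash
cat > h.py <<'E'
import numpy as np, cv2
from bench import imaging, readout
from scipy.optimize import least_squares
def proj(n,P):
    p=imaging.camera_params(n);T=np.linalg.inv(p["world_from_camera"])
    c=np.atleast_2d(P)@T[:3,:3].T+T[:3,3];u=c@p["mtx"].T
    return u[:,:2]/u[:,2:]
def ray(n,uv,z):
    p=imaging.camera_params(n);T=p["world_from_camera"]
    d=T[:3,:3]@np.linalg.solve(p["mtx"],[uv[0],uv[1],1.]);o=T[:3,3]
    return o+d*(z-o[2])/d[2]
E
python3 - <<'E'
from h import *
im=cv2.imread("pics/top0.png")[90:315,140:350]
cv2.imwrite("pics/topz.png",cv2.resize(im,None,fx=2.6,fy=2.6,interpolation=cv2.INTER_CUBIC))
im=cv2.imread("pics/scene0.png")[145:325,135:380]
cv2.imwrite("pics/scz.png",cv2.resize(im,None,fx=3.2,fy=3.2,interpolation=cv2.INTER_CUBIC))
E
```

```text
(no output)
```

View pics/topz.png

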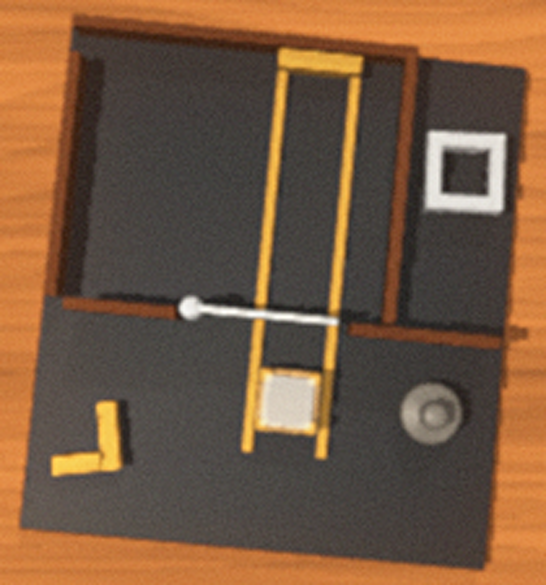

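View pics/scz.png

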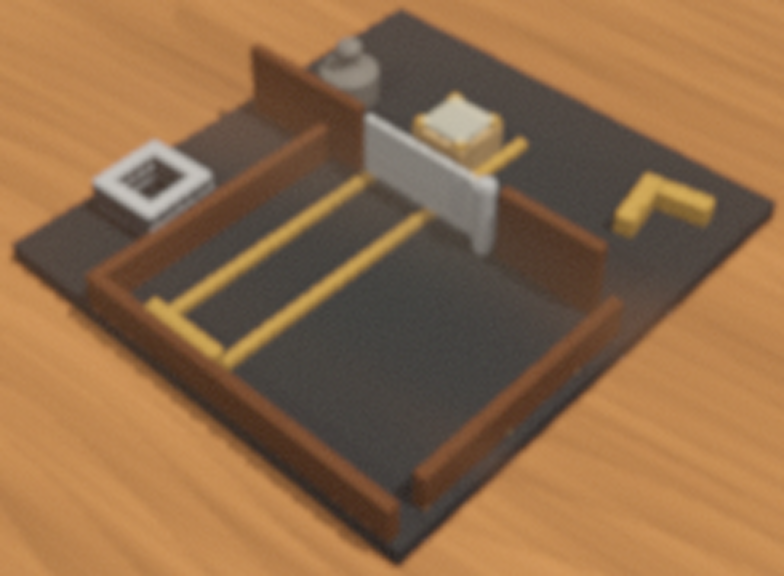

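```bash
cat >> h.py <<'E'
def U(n,p):
    s,o=((2.6,(140,90)) if n=="top" else (3.2,(135,145)))
    return (np.array(p)+.5)/s-.5+o
def G2W(q,P):
    P=np.atleast_2d(P)/1000.;c,s=np.cos(q[2]),np.sin(q[2])
    return np.c_[q[0]+c*P[:,0]-s*P[:,1],q[1]+s*P[:,0]+c*P[:,1],P[:,2]+.015]
E
python3 - <<'E'
from h import *
top=[((-155,170,0),(22,527)),((-155,-140,0),(486,569)),((185,-140,0),(526,69)),((0,66,52),(191,308)),((0,-26,50),(338,321)),((-90,24,5),(248,452)),((-90,-24,5),(321,458)),((165,24,5),(283,72)),((165,-24,5),(354,76))]
sc=[((-155,-140,0),(401,12)),((-155,170,0),(774,206)),((185,170,0),(400,560)),((185,-140,0),(17,250))]
def f(q,l):
    r=[]
    for n,L in l:
        A=np.array([a for a,_ in L],float);B=np.array([U(n,b) for _,b in L])
        r.append((proj(n,G2W(q,A))-B).ravel())
    return np.concatenate(r)
for l in([("top",top)],[("scene",sc)],[("top",top),("scene",sc)]):
    s=least_squares(f,[.53,0,0],args=(l,));q=s.x
    print(q[:2],np.degrees(q[2]),s.fun.round(1))
def w2g(P):
    c,s=np.cos(q[2]),np.sin(q[2]);d=(P[:2]-q[:2])*1000
    return np.array([c*d[0]+s*d[1],-s*d[0]+c*d[1]]).round(1)
for n,p,z in[("car",(289,402),.045),("carrear",(287,432),.045),("jigLL",(52,466),.029),("jigtop",(108,403),.029),("jigR",(124,460),.029),("weight",(433,412),.062),("frames",(465,172),.039)]: print(n,w2g(ray("top",U("top",p),z)))
np.save("q.npy",q)
E
```

```text
[0.55398192 0.02436712] -4.663204660168839 [-1.   0.9  0.1  0.6  0.2 -1.1 -0.  -0.1  0.2  0.   0.2 -0.3 -0.1 -0.2
  0.2 -0.4  0.2  0.6]
[0.55797011 0.02700084] -4.654362774561126 [-0.1 -1.   2.3 -0.5  0.3  0.1 -2.6 -0.6]
[0.55470655 0.02481006] -4.6697685808585145 [-1.3  0.5 -0.2  0.2 -0.  -1.5 -0.3 -0.6 -0.1 -0.4 -0.1 -0.8 -0.3 -0.6
 -0.  -0.8 -0.   0.2  0.1 -2.   2.1 -1.8  0.4 -2.1 -2.  -2. ]
car [-54.6  -0.3]
carrear [-73.7  -0.8]
jigLL [-110.5  149.3]
jigtop [-66.7 117.2]
jigR [-102.6  103.2]
weight [-51.8 -90.3]
frames [ 104.1 -101.2]
```

```bash
cat >> h.py <<'E'
from scipy.spatial.transform import Rotation as Rn
q=np.array([.5543,.0247,np.radians(-4.66)])
SEP=85.
def tcp(bx,by,phi):   # gate mm/deg of finger B -> world xy, yaw
    a=np.radians(phi);w=G2W(q,[bx+SEP/2*np.cos(a),by+SEP/2*np.sin(a),0])[0]
    return w[:2],phi+np.degrees(q[2])+90
def rows(wps,start=None):  # wps: (x,y,z,yaw)
    s=readout.state();p=s["tcp_pos"];R=Rn.from_euler("xyz",s["eef_rot"],degrees=True)
    if start is not None: p=np.array(start[:3]);R=Rn.from_euler("xyz",[180,0,start[3]],degrees=True)
    for w in wps:
        T=Rn.from_euler("xyz",[180,0,w[3]],degrees=True)
        print((R.inv().apply(np.array(w[:3])-p)/.03).round(2).tolist(),(np.degrees((R.inv()*T).as_rotvec())/5).round(2).tolist())
def check(path):
    for bx,by,phi in path:
        a=np.radians(phi);u=np.array([np.cos(a),np.sin(a)]);v=np.array([-u[1],u[0]])
        cs=lambda c:np.array([c+i*7.25*u+j*11*v for i,j in((1,1),(1,-1),(-1,-1),(-1,1))])
        B=np.array([bx,by]);A=B+SEP*u;ca=cs(A);cb=cs(B)
        d=ca-[0,66];r=np.hypot(*d.T)
        ok=r<92
        th=np.degrees(np.arctan2(d[:,0],-d[:,1])+np.arcsin(np.minimum(1,2/r)))
        k=np.argmax(np.where(ok,th,-9));rear=cb[:,0].max();ky=cb[cb[:,0].argmax(),1]
        post=cv2.pointPolygonTest(ca.astype(np.float32),(0.,66.),True)
        t=np.radians(th[k]);tip=66-92*np.cos(t)
        print(f"B {bx:.0f},{by:.0f} phi {phi:.0f} A {A.round(0)} ymin {ca[:,1].min():.0f} xmax {ca[:,0].max():.0f} flap {th[k]:.0f} r {r[k]:.0f} tipy {tip:.0f} post {-post-5:.0f} rear {max(rear,-75):.0f} front {max(rear,-75)+40:.0f} at y {ky:.0f}")
E
python3 - <<'E'
from h import *
P=[(-115,5,22),(-100,5,22),(-86,5,22),(-70,5,22),(-55,5,24),(-45,4,28)]
P+=[(-45+130*s,4-4*s,28+90*s) for s in np.linspace(.1,1,10)]
check(P)
xy,yaw=tcp(-115,5,22);print(xy,yaw)
rows([(.45,-.35,.23,60),(*xy,.16,yaw)])
E
```

```text
B -115,5 phi 22 A [-36.  37.] ymin 24 xmax -25 flap -32 r 45 tipy -12 post 32 rear -75 front -35 at y -2
B -100,5 phi 22 A [-21.  37.] ymin 24 xmax -10 flap -13 r 38 tipy -24 post 20 rear -75 front -35 at y -2
B -86,5 phi 22 A [-7. 37.] ymin 24 xmax 4 flap 9 r 37 tipy -25 post 12 rear -75 front -35 at y -2
B -70,5 phi 22 A [ 9. 37.] ymin 24 xmax 20 flap 41 r 20 tipy -4 post 14 rear -59 front -19 at y -2
B -55,5 phi 24 A [23. 40.] ymin 27 xmax 34 flap 66 r 28 tipy 28 post 18 rear -44 front -4 at y -2
B -45,4 phi 28 A [30. 44.] ymin 31 xmax 42 flap 78 r 33 tipy 46 post 19 rear -33 front 7 at y -2
B -32,4 phi 37 A [36. 55.] ymin 42 xmax 48 flap 96 r 35 tipy 76 post 19 rear -20 front 20 at y -1
B -19,3 phi 46 A [40. 64.] ymin 51 xmax 53 flap 110 r 39 tipy 97 post 22 rear -6 front 34 at y 1
B -6,3 phi 55 A [43. 72.] ymin 60 xmax 56 flap 119 r 42 tipy 111 post 25 rear 7 front 47 at y 2
B 7,2 phi 64 A [44. 79.] ymin 67 xmax 57 flap 125 r 45 tipy 119 post 28 rear 20 front 60 at y 4
B 20,2 phi 73 A [45. 83.] ymin 73 xmax 57 flap 129 r 46 tipy 124 post 30 rear 33 front 73 at y 6
B 33,2 phi 82 A [45. 86.] ymin 77 xmax 57 flap 132 r 45 tipy 127 post 31 rear 45 front 85 at y 7
B 46,1 phi 91 A [45. 86.] ymin 79 xmax 56 flap 132 r 43 tipy 127 post 31 rear 57 front 97 at y -6
B 59,1 phi 100 A [44. 85.] ymin 75 xmax 56 flap 129 r 40 tipy 124 post 31 rear 71 front 111 at y -4
B 72,0 phi 109 A [44. 81.] ymin 70 xmax 57 flap 123 r 36 tipy 116 post 31 rear 85 front 125 at y -3
B 85,0 phi 118 A [45. 75.] ymin 63 xmax 58 flap 114 r 55 tipy 103 post 29 rear 98 front 138 at y -1
[0.48065486 0.05169314] 107.34
[11.33, -7.23, 0.02] [-0.02, -0.01, -8.9]
[15.9, -19.85, 2.38] [-0.02, -0.01, -18.37]
```

Emit:
send_rows(claw=[0.29, 0.29, 0.29, 0.29, 0.29, 0.29, 0.29, 0.29, 0.29, 0.29, 0.29, 0.29, 0.29, 0.29, 0.29, 0.29, 0.29, 0.29, 0.29, 0.29], slide=[[11.33, -7.23, 0], [11.33, -7.23, 0], [11.33, -7.23, 0], [11.33, -7.23, 0], [11.33, -7.23, 0], [11.33, -7.23, 0], [11.33, -7.23, 0], [11.33, -7.23, 0], [15.9, -19.85, 2.38], [15.9, -19.85, 2.38], [15.9, -19.85, 2.38], [15.9, -19.85, 2.38], [15.9, -19.85, 2.38], [15.9, -19.85, 2.38], [15.9, -19.85, 2.38], [15.9, -19.85, 2.38], [15.9, -19.85, 2.38], [15.9, -19.85, 2.38], [15.9, -19.85, 2.38], [15.9, -19.85, 2.38]], angular=[[0, 0, -8.9], [0, 0, -8.9], [0, 0, -8.9], [0, 0, -8.9], [0, 0, -8.9], [0, 0, -8.9], [0, 0, -8.9], [0, 0, -8.9], [0, 0, -18.37], [0, 0, -18.37], [0, 0, -18.37], [0, 0, -18.37], [0, 0, -18.37], [0, 0, -18.37], [0, 0, -18.37], [0, 0, -18.37], [0, 0, -18.37], [0, 0, -18.37], [0, 0, -18.37], [0, 0, -18.37]])

```text
t: 1.77
tcp_pos: [0.4809, 0.0589, 0.1596]
eef_rot: [179.9, -0.2, 107.9]
force: [0.4, 0.3, 0.3]
grip_width: 0.708
grasp_force: 0.0
```

```bash
sed -i 's/^SEP=85./SEP=75./' h.py; python3 - <<'E'
from h import *
P=[(-112,9,22),(-100,9,22),(-86,9,22),(-70,9,22),(-55,7,24),(-45,5,28),(-30,2,34),(-15,-1,41),(0,-3,50),(15,-4,60),(30,-5,70),(45,-5,82),(60,-5,93),(75,-4,106),(84,-3,114)]
check(P)
# dense clearance fingerA-carrier
xy,yaw=tcp(*P[0]);print(xy,yaw)
s=readout.state();print(s["t"],s["tcp_pos"],s["eef_rot"],s["grip_width"],s["joint_pos"])
rows([(*xy,.08,yaw)])
E
```

```text
B -112,9 phi 22 A [-42.  37.] ymin 24 xmax -32 flap -39 r 48 tipy -6 post 38 rear -75 front -35 at y 2
B -100,9 phi 22 A [-30.  37.] ymin 24 xmax -20 flap -26 r 41 tipy -17 post 27 rear -75 front -35 at y 2
B -86,9 phi 22 A [-16.  37.] ymin 24 xmax -6 flap -6 r 37 tipy -26 post 16 rear -75 front -35 at y 2
B -70,9 phi 22 A [-0. 37.] ymin 24 xmax 10 flap 19 r 38 tipy -21 post 11 rear -59 front -19 at y 2
B -55,7 phi 24 A [14. 38.] ymin 25 xmax 25 flap 51 r 22 tipy 8 post 16 rear -44 front -4 at y -0
B -45,5 phi 28 A [21. 40.] ymin 27 xmax 33 flap 65 r 26 tipy 27 post 17 rear -33 front 7 at y -1
B -30,2 phi 34 A [32. 44.] ymin 31 xmax 44 flap 78 r 33 tipy 47 post 21 rear -18 front 22 at y -3
B -15,-1 phi 41 A [42. 48.] ymin 35 xmax 54 flap 86 r 40 tipy 60 post 27 rear -2 front 38 at y -5
B 0,-3 phi 50 A [48. 54.] ymin 42 xmax 61 flap 94 r 44 tipy 72 post 32 rear 13 front 53 at y -5
B 15,-4 phi 60 A [53. 61.] ymin 49 xmax 66 flap 101 r 47 tipy 83 post 35 rear 28 front 68 at y -3
B 30,-5 phi 70 A [56. 65.] ymin 55 xmax 68 flap 104 r 49 tipy 89 post 38 rear 43 front 83 at y -2
B 45,-5 phi 82 A [55. 69.] ymin 61 xmax 67 flap 107 r 47 tipy 93 post 39 rear 57 front 97 at y 1
B 60,-5 phi 93 A [56. 70.] ymin 62 xmax 67 flap 106 r 46 tipy 91 post 40 rear 71 front 111 at y -12
B 75,-4 phi 106 A [54. 68.] ymin 58 xmax 67 flap 103 r 64 tipy 86 post 37 rear 88 front 128 at y -8
B 84,-3 phi 114 A [53. 66.] ymin 54 xmax 66 flap 102 r 62 tipy 85 post 36 rear 97 front 137 at y -5
[0.47919715 0.05394598] 107.34
1.7667 [0.4808984  0.05887341 0.15962104] [179.89692547  -0.21319031 107.88217321] 0.7080021286704724 [ 16.69391088  18.27746965 -36.23438963 116.81451832  13.93090945
  49.01068572  -9.47743405]
[-0.15, -0.11, 2.65] [0.02, -0.04, 0.11]
```

```bash
python3 - <<'E'
from h import *
xy,yaw=tcp(-112,9,24);rows([(*xy,.085,yaw)])
E
```

```text
[-0.1, -0.11, 2.49] [0.02, -0.04, -0.29]
```

Emit:
send_rows(claw=[0.29, 0.29, 0.29, 0.29, 0.29, 0.29], slide=[[-0.1, -0.1, 1.2], [-0.1, -0.1, 2.4], [-0.1, -0.1, 2.5], [-0.1, -0.1, 2.5], [-0.1, -0.1, 2.5], [-0.1, -0.1, 2.5]], angular=[[0, 0, -0.3], [0, 0, -0.3], [0, 0, -0.3], [0, 0, -0.3], [0, 0, -0.3], [0, 0, -0.3]])

```text
t: 2.27
tcp_pos: [0.4803, 0.0474, 0.0867]
eef_rot: [179.8, 0.0, 108.8]
force: [-0.3, 0.5, 0.4]
grip_width: 0.708
grasp_force: 0.0
```

```bash
python3 - <<'E'
from h import *
xy,yaw=tcp(-112,9,24);rows([(*xy,.085,yaw)])
s=readout.state();print(s["t"],s["tcp_pos"],s["eef_rot"])
im=imaging.get_image("top")[140:320,150:380,::-1]
a=cv2.resize(im,None,fx=2.6,fy=2.6,interpolation=cv2.INTER_CUBIC)
im=imaging.get_image("scene")[80:300,150:400,::-1]
cv2.imwrite("pics/t1.png",a);cv2.imwrite("pics/s1.png",cv2.resize(im,None,fx=2.6,fy=2.6,interpolation=cv2.INTER_CUBIC))
E
```

```text
[0.26, 0.04, 0.06] [0.03, 0.01, -0.1]
2.2667 [0.48031742 0.04737125 0.08670081] [1.79838352e+02 3.87057961e-02 1.08835948e+02]
```

View pics/s1.png

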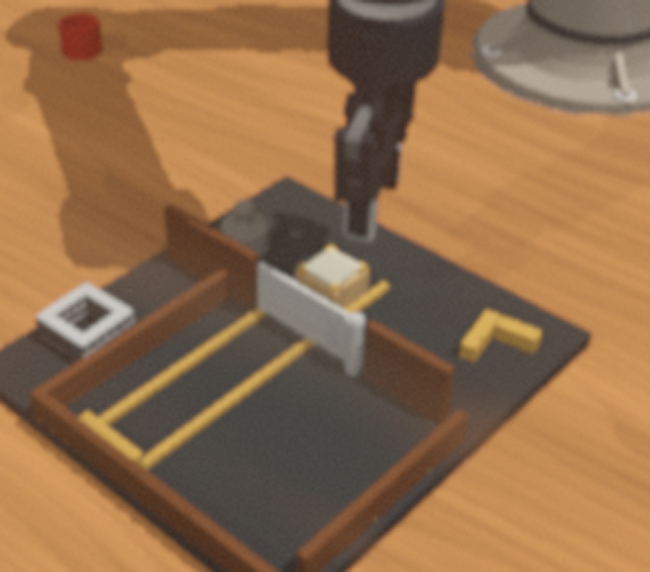

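The scene crop shows finger A's tip bottom centred near crop (358,239), above and left of the carrier. The flap is shut and the carrier hasn't moved. I'll compare the tip with the predicted position.

```bash
python3 - <<'E'
from h import *
s=readout.state();R=Rn.from_euler("xyz",s["eef_rot"],degrees=True)
for b in (0,.005,.010,.015):
  for y in(.033,.0375,.042):
    P=s["tcp_pos"]+R.apply([0,y,-b]);u=proj("scene",P)[0];print(b,y,((u-[150,80]+.5)*2.6).round(0))
print(s["t"],s["tcp_pos"])
E
```

```text
0 0.033 [360. 243.]
0 0.0375 [358. 246.]
0 0.042 [357. 250.]
0.005 0.033 [360. 237.]
0.005 0.0375 [359. 241.]
0.005 0.042 [357. 244.]
0.01 0.033 [361. 231.]
0.01 0.0375 [359. 235.]
0.01 0.042 [357. 239.]
0.015 0.033 [361. 226.]
0.015 0.0375 [359. 229.]
0.015 0.042 [358. 233.]
2.3667 [0.48032665 0.04720088 0.08666979]
```

View pics/t1.png

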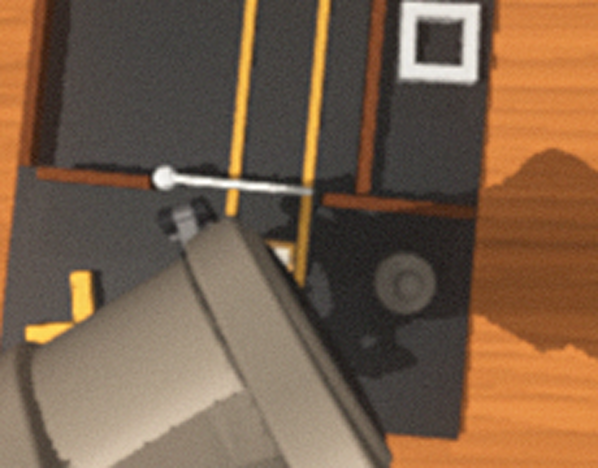

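```bash
python3 - <<'E'
from h import *
xy,yaw=tcp(-112,9,24);rows([(*xy,.085,yaw),(*xy,.019,yaw)])
P=[(-90,9,24),(-70,9,24),(-55,7,25),(-45,5,28),(-30,2,34),(-15,-1,41),(0,-3,50),(15,-4,60),(30,-5,70),(45,-5,82),(60,-5,93),(75,-4,106),(84,-3,114)]
check(P)
E
```

```text
[0.27, 0.04, 0.06] [0.04, 0.01, -0.1]
[0.27, 0.03, 2.26] [0.04, 0.01, -0.1]
B -90,9 phi 24 A [-21.  40.] ymin 27 xmax -10 flap -14 r 35 tipy -23 post 19 rear -75 front -35 at y 2
B -70,9 phi 24 A [-1. 40.] ymin 27 xmax 10 flap 19 r 35 tipy -21 post 9 rear -59 front -19 at y 2
B -55,7 phi 25 A [13. 39.] ymin 26 xmax 24 flap 52 r 21 tipy 9 post 14 rear -44 front -4 at y 0
B -45,5 phi 28 A [21. 40.] ymin 27 xmax 33 flap 65 r 26 tipy 27 post 17 rear -33 front 7 at y -1
B -30,2 phi 34 A [32. 44.] ymin 31 xmax 44 flap 78 r 33 tipy 47 post 21 rear -18 front 22 at y -3
B -15,-1 phi 41 A [42. 48.] ymin 35 xmax 54 flap 86 r 40 tipy 60 post 27 rear -2 front 38 at y -5
B 0,-3 phi 50 A [48. 54.] ymin 42 xmax 61 flap 94 r 44 tipy 72 post 32 rear 13 front 53 at y -5
B 15,-4 phi 60 A [53. 61.] ymin 49 xmax 66 flap 101 r 47 tipy 83 post 35 rear 28 front 68 at y -3
B 30,-5 phi 70 A [56. 65.] ymin 55 xmax 68 flap 104 r 49 tipy 89 post 38 rear 43 front 83 at y -2
B 45,-5 phi 82 A [55. 69.] ymin 61 xmax 67 flap 107 r 47 tipy 93 post 39 rear 57 front 97 at y 1
B 60,-5 phi 93 A [56. 70.] ymin 62 xmax 67 flap 106 r 46 tipy 91 post 40 rear 71 front 111 at y -12
B 75,-4 phi 106 A [54. 68.] ymin 58 xmax 67 flap 103 r 64 tipy 86 post 37 rear 88 front 128 at y -8
B 84,-3 phi 114 A [53. 66.] ymin 54 xmax 66 flap 102 r 62 tipy 85 post 36 rear 97 front 137 at y -5
```

Emit:
send_rows(claw=[0.29, 0.29, 0.29, 0.29, 0.29, 0.29, 0.29, 0.29, 0.29, 0.29], slide=[[0.27, 0.03, 0], [0.27, 0.03, 0], [0.27, 0.03, 0.06], [0.27, 0.03, 0.6], [0.27, 0.03, 1.2], [0.27, 0.03, 1.8], [0.27, 0.03, 2.26], [0.27, 0.03, 2.26], [0.27, 0.03, 2.26], [0.27, 0.03, 2.26]], angular=[[0, 0, -0.1], [0, 0, -0.1], [0, 0, -0.1], [0, 0, -0.1], [0, 0, -0.1], [0, 0, -0.1], [0, 0, -0.1], [0, 0, -0.1], [0, 0, -0.1], [0, 0, -0.1]])

```text
t: 3.2
tcp_pos: [0.4776, 0.0554, 0.0177]
eef_rot: [180.0, 0.0, 109.4]
force: [1.0, 0.2, 1.0]
grip_width: 0.711
grasp_force: 0.0
```

```bash
python3 - <<'E'
from h import *
s=readout.state();print(s["tcp_pos"],s["eef_rot"],s["force"])
# rows of the first stage
K=[(-112,9,24),(-90,9,24),(-70,9,24),(-55,7,25),(-45,5,28),(-30,2,34)]
K=np.array(K,float);t=np.linspace(0,1,19)[1:]
bx=-112+82*t
P=[(b,np.interp(b,K[:,0],K[:,1]),np.interp(b,K[:,0],K[:,2])) for b in bx]
rows([(*tcp(*p)[0],.019,tcp(*p)[1]) for p in P])
E
```

```text
[0.47762464 0.0554068  0.01773317] [1.79956799e+02 5.47412925e-03 1.09376987e+02] [0.99364796 0.21500818 1.00002385]
[-0.08, 0.17, -0.04] [0.01, 0.0, 0.01]
[-0.14, 0.31, -0.04] [0.01, 0.0, 0.01]
[-0.21, 0.45, -0.04] [0.01, 0.0, 0.01]
[-0.27, 0.59, -0.04] [0.01, 0.0, 0.01]
[-0.33, 0.73, -0.04] [0.01, 0.0, 0.01]
[-0.39, 0.87, -0.04] [0.01, 0.0, 0.01]
[-0.45, 1.0, -0.04] [0.01, 0.0, 0.01]
[-0.51, 1.14, -0.04] [0.01, 0.0, 0.01]
[-0.58, 1.28, -0.04] [0.01, 0.0, 0.01]
[-0.65, 1.41, -0.04] [0.01, 0.0, -0.04]
[-0.72, 1.54, -0.04] [0.01, 0.0, -0.1]
[-0.79, 1.68, -0.04] [0.01, 0.0, -0.16]
[-0.86, 1.8, -0.04] [0.01, 0.0, -0.33]
[-0.92, 1.93, -0.04] [0.01, 0.0, -0.6]
[-0.98, 2.05, -0.04] [0.01, 0.0, -0.9]
[-1.03, 2.18, -0.04] [0.01, 0.0, -1.26]
[-1.08, 2.3, -0.04] [0.01, 0.0, -1.63]
[-1.13, 2.42, -0.04] [0.01, 0.0, -1.99]
```

Emit:
send_rows(claw=[0.29, 0.29, 0.29, 0.29, 0.29, 0.29, 0.29, 0.29, 0.29, 0.29, 0.29, 0.29, 0.29], slide=[[-0.08, 0.17, 0], [-0.14, 0.31, 0], [-0.21, 0.45, 0], [-0.27, 0.59, 0], [-0.33, 0.73, 0], [-0.39, 0.87, 0], [-0.45, 1.0, 0], [-0.51, 1.14, 0], [-0.58, 1.28, 0], [-0.65, 1.41, 0], [-0.72, 1.54, 0], [-0.79, 1.68, 0], [-0.79, 1.68, 0]], angular=[[0, 0, 0], [0, 0, 0], [0, 0, 0], [0, 0, 0], [0, 0, 0], [0, 0, 0], [0, 0, 0], [0, 0, 0], [0, 0, 0], [0, 0, 0], [0, 0, -0.1], [0, 0, -0.15], [0, 0, -0.15]])

```text
t: 4.28
tcp_pos: [0.5329, 0.0497, 0.0171]
eef_rot: [-180.0, -0.0, 110.1]
force: [-3.4, -0.4, 3.4]
grip_width: 0.708
grasp_force: 1.9
```

```bash
python3 - <<'E'
from h import *
s=readout.state();print(s["tcp_pos"],s["eef_rot"],s["force"])
im=imaging.get_image("scene")[80:300,150:400,::-1]
cv2.imwrite("pics/s2.png",cv2.resize(im,None,fx=2.6,fy=2.6,interpolation=cv2.INTER_CUBIC))
K=np.array([(-56,7,25),(-45,5,28),(-30,2,34),(-15,-1,41),(0,-3,50),(15,-4,60),(30,-5,70),(45,-5,82),(60,-5,93),(75,-4,106),(84,-3,114)],float)
bx=np.linspace(-55,20,18)
P=[(b,np.interp(b,K[:,0],K[:,1]),np.interp(b,K[:,0],K[:,2])) for b in bx[1:]]
rows([(*tcp(*p)[0],.019,tcp(*p)[1]) for p in P])
E
```

```text
[0.5329423  0.04970181 0.01711337] [-1.79987647e+02 -1.02472600e-02  1.10143989e+02] [-3.42482661 -0.44949287  3.4378406 ]
[-0.1, 0.19, -0.06] [-0.0, -0.0, -0.34]
[-0.16, 0.31, -0.06] [-0.0, -0.0, -0.58]
[-0.21, 0.43, -0.06] [-0.0, -0.0, -0.9]
[-0.26, 0.55, -0.06] [-0.0, -0.0, -1.26]
[-0.31, 0.67, -0.06] [-0.0, -0.0, -1.61]
[-0.36, 0.78, -0.06] [-0.0, -0.0, -1.98]
[-0.4, 0.89, -0.06] [-0.0, -0.0, -2.39]
[-0.45, 1.0, -0.06] [-0.0, -0.0, -2.81]
[-0.49, 1.11, -0.06] [-0.0, -0.0, -3.22]
[-0.52, 1.22, -0.06] [-0.0, -0.0, -3.74]
[-0.55, 1.33, -0.06] [-0.0, -0.0, -4.27]
[-0.57, 1.43, -0.06] [-0.0, -0.0, -4.8]
[-0.59, 1.53, -0.06] [-0.0, -0.0, -5.36]
[-0.6, 1.63, -0.06] [-0.0, -0.0, -5.95]
[-0.62, 1.73, -0.06] [-0.0, -0.0, -6.53]
[-0.64, 1.82, -0.06] [-0.0, -0.0, -7.12]
[-0.66, 1.91, -0.06] [-0.0, -0.0, -7.71]
```

View pics/s2.png

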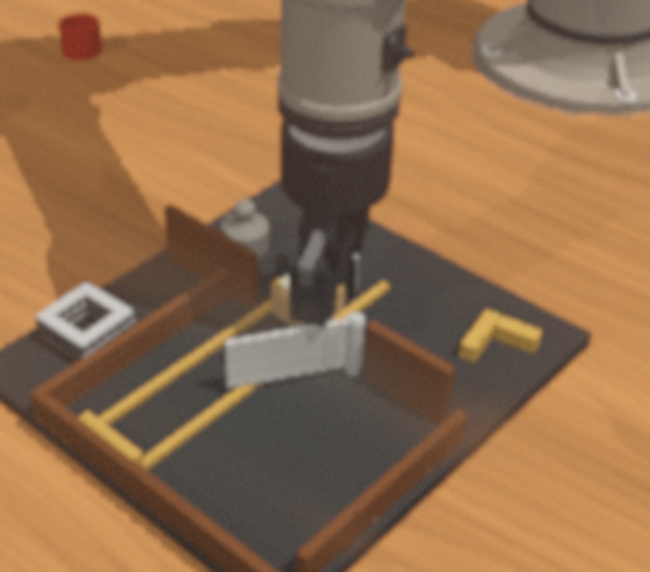

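The scene crop shows the flap about half open on finger A, well ahead of the carrier between the fingers. Continuing.

Emit:
send_rows(claw=[0.29, 0.29, 0.29, 0.29, 0.29, 0.29, 0.29, 0.29, 0.29, 0.29, 0.29, 0.29, 0.29, 0.29, 0.29, 0.29, 0.29, 0.29], slide=[[-0.1, 0.19, -0.06], [-0.16, 0.31, -0.06], [-0.21, 0.43, -0.06], [-0.26, 0.55, -0.06], [-0.31, 0.67, -0.06], [-0.36, 0.78, -0.06], [-0.4, 0.89, -0.06], [-0.45, 1.0, -0.06], [-0.49, 1.11, -0.06], [-0.52, 1.22, -0.06], [-0.55, 1.33, -0.06], [-0.57, 1.43, -0.06], [-0.59, 1.53, -0.06], [-0.6, 1.63, -0.06], [-0.62, 1.73, -0.06], [-0.64, 1.82, -0.06], [-0.66, 1.91, -0.06], [-0.66, 1.91, -0.06]], angular=[[0, 0, -0.34], [0, 0, -0.58], [0, 0, -0.9], [0, 0, -1.26], [0, 0, -1.61], [0, 0, -1.98], [0, 0, -2.39], [0, 0, -2.81], [0, 0, -3.22], [0, 0, -3.74], [0, 0, -4.27], [0, 0, -4.8], [0, 0, -5.36], [0, 0, -5.95], [0, 0, -6.53], [0, 0, -7.12], [0, 0, -7.71], [0, 0, -7.71]])

```text
t: 5.83
tcp_pos: [0.594, 0.0498, 0.0187]
eef_rot: [-180.0, 0.0, 148.7]
force: [0.1, -1.7, 0.6]
grip_width: 0.713
grasp_force: 1.0
```

```bash
python3 - <<'E'
from h import *
s=readout.state();print(s["tcp_pos"],s["eef_rot"],s["force"])
im=imaging.get_image("scene")[80:300,150:400,::-1]
cv2.imwrite("pics/s3.png",cv2.resize(im,None,fx=2.6,fy=2.6,interpolation=cv2.INTER_CUBIC))
K=np.array([(15,-4,60),(30,-5,70),(45,-5,82),(60,-5,93),(75,-4,106),(84,-3,114)],float)
bx=np.linspace(20,84,16)
P=[(b,np.interp(b,K[:,0],K[:,1]),np.interp(b,K[:,0],K[:,2])) for b in bx[1:]]
rows([(*tcp(*p)[0],.019,tcp(*p)[1]) for p in P])
E
```

```text
[0.59395867 0.04982358 0.01869359] [-1.79999135e+02  3.18030965e-02  1.48702368e+02] [ 0.13363198 -1.66350611  0.62979557]
[-0.04, 0.07, -0.01] [0.0, 0.01, -0.59]
[-0.11, 0.12, -0.01] [0.0, 0.01, -1.16]
[-0.17, 0.17, -0.01] [0.0, 0.01, -1.81]
[-0.23, 0.22, -0.01] [0.0, 0.01, -2.49]
[-0.28, 0.27, -0.01] [0.0, 0.01, -3.17]
[-0.34, 0.31, -0.01] [0.0, 0.01, -3.85]
[-0.4, 0.35, -0.01] [0.0, 0.01, -4.47]
[-0.47, 0.39, -0.01] [0.0, 0.01, -5.1]
[-0.53, 0.42, -0.01] [0.0, 0.01, -5.72]
[-0.59, 0.45, -0.01] [0.0, 0.01, -6.42]
[-0.65, 0.48, -0.01] [0.0, 0.01, -7.16]
[-0.71, 0.5, -0.01] [0.0, 0.01, -7.9]
[-0.77, 0.52, -0.01] [-0.0, 0.01, -8.64]
[-0.83, 0.54, -0.01] [-0.0, 0.01, -9.4]
[-0.89, 0.56, -0.01] [-0.0, 0.01, -10.16]
```

View pics/s3.png

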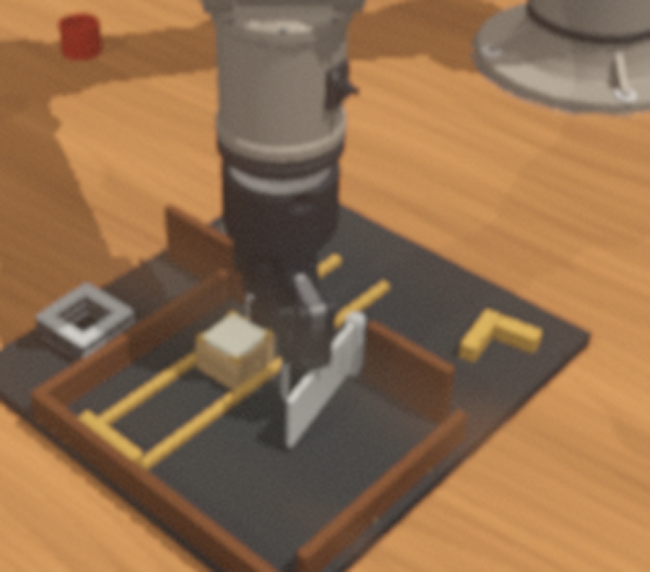

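The scene crop shows the flap held open near 100° by finger A, with the carrier on the track inside the bay at about (235,350). It's clear of the flap.

Emit:
send_rows(claw=[0.29, 0.29, 0.29, 0.29, 0.29, 0.29, 0.29, 0.29, 0.29, 0.29, 0.29, 0.29, 0.29, 0.29, 0.29, 0.29, 0.29], slide=[[-0.04, 0.07, 0], [-0.11, 0.12, 0], [-0.17, 0.17, 0], [-0.23, 0.22, 0], [-0.28, 0.27, 0], [-0.34, 0.31, 0], [-0.4, 0.35, 0], [-0.47, 0.39, 0], [-0.53, 0.42, 0], [-0.59, 0.45, 0], [-0.65, 0.48, 0], [-0.71, 0.5, 0], [-0.77, 0.52, 0], [-0.83, 0.54, 0], [-0.89, 0.56, 0], [-0.89, 0.56, 0], [-0.89, 0.56, 0]], angular=[[0, 0, -0.59], [0, 0, -1.16], [0, 0, -1.81], [0, 0, -2.49], [0, 0, -3.17], [0, 0, -3.85], [0, 0, -4.47], [0, 0, -5.1], [0, 0, -5.72], [0, 0, -6.42], [0, 0, -7.16], [0, 0, -7.9], [0, 0, -8.64], [0, 0, -9.4], [0, 0, -10.16], [0, 0, -10.16], [0, 0, -10.16]])

```text
t: 7.3
tcp_pos: [0.6259, 0.0511, 0.0193]
eef_rot: [180.0, 0.1, -160.8]
force: [2.3, -1.6, 2.7]
grip_width: 0.71
grasp_force: 1.6
```

```bash
python3 - <<'E'
from h import *
s=readout.state();print(s["tcp_pos"],s["eef_rot"],s["force"])
im=imaging.get_image("scene")[80:300,150:400,::-1]
cv2.imwrite("pics/s4.png",cv2.resize(im,None,fx=2.6,fy=2.6,interpolation=cv2.INTER_CUBIC))
p=(78,-3,114);xy,y=tcp(*p)
rows([(*xy,.019,y),(*xy,.16,y)])
E
```

```text
[0.62588992 0.05105818 0.01932466] [ 1.79997606e+02  1.24987202e-01 -1.60759117e+02] [ 2.26747269 -1.62459415  2.71631423]
[0.21, 0.06, 0.01] [-0.0, 0.03, -0.02]
[0.2, 0.06, -4.69] [-0.0, 0.03, -0.02]
```

View pics/s4.png

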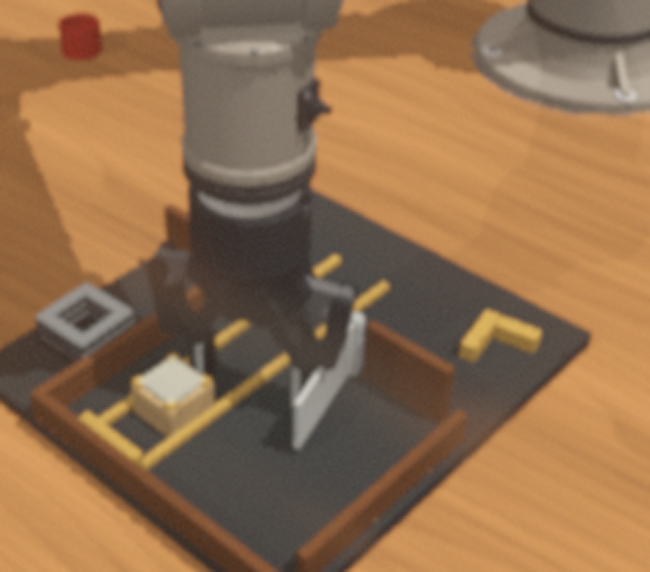

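The scene crop shows the carrier near the end stop, top centre at about (172,379), with the flap still held open. I'll check the carrier's depth before releasing the flap.

```bash
python3 - <<'E'
from h import *
for x in(105,110,115,120,125): print(x,((proj("scene",G2W(q,[x,0,30]))[0]-[150,80]+.5)*2.6).round(0))
print(((proj("scene",G2W(q,[165,0,18]))[0]-[150,80]+.5)*2.6).round(0))
E
```

```text
105 [182. 372.]
110 [177. 376.]
115 [172. 379.]
120 [166. 383.]
125 [161. 387.]
[117. 431.]
```

Emit:
send_rows(claw=[0.29, 0.29, 0.29, 0.29, 0.29, 0.29, 0.29, 0.29, 0.29, 0.29, 0.29, 0.29], slide=[[0.1, 0.03, 0], [0.2, 0.06, 0], [0.2, 0.06, 0], [0.2, 0.06, -0.7], [0.2, 0.06, -1.5], [0.2, 0.06, -2.5], [0.2, 0.06, -3.7], [0.2, 0.06, -4.9], [0.2, 0.06, -5.5], [0.2, 0.06, -5.5], [0.2, 0.06, -5.5], [0.2, 0.06, -5.5]], angular=[[0, 0, 0], [0, 0, 0], [0, 0, 0], [0, 0, 0], [0, 0, 0], [0, 0, 0], [0, 0, 0], [0, 0, 0], [0, 0, 0], [0, 0, 0], [0, 0, 0], [0, 0, 0]])

```text
t: 8.35
tcp_pos: [0.6171, 0.0505, 0.1823]
eef_rot: [180.0, -0.2, -160.5]
force: [-0.1, -0.2, -0.5]
grip_width: 0.708
grasp_force: 0.0
```

Emit:
send_rows(claw=[0.29, 0.29, 0.29, 0.29, 0.29, 0.29, 0.29, 0.29, 0.29, 0.29, 0.29, 0.29, 0.29, 0.29, 0.29, 0.29, 0.29, 0.29, 0.29, 0.29], slide=[[0, 0, -1], [0, 0, -1], [0, 0, -1], [0, 0, -1], [0, 0, -1], [0, 0, -1], [0, 0, -1], [0, 0, -1], [0, 0, -1], [0, 0, -1], [0, 0, -1], [0, 0, -1], [0, 0, -1], [0, 0, -1], [0, 0, -1], [0, 0, -1], [0, 0, -1], [0, 0, -1], [0, 0, -1], [0, 0, -1]], angular=[[0, 0, 0], [0, 0, 0], [0, 0, 0], [0, 0, 0], [0, 0, 0], [0, 0, 0], [0, 0, 0], [0, 0, 0], [0, 0, 0], [0, 0, 0], [0, 0, 0], [0, 0, 0], [0, 0, 0], [0, 0, 0], [0, 0, 0], [0, 0, 0], [0, 0, 0], [0, 0, 0], [0, 0, 0], [0, 0, 0]])

```text
t: 10.02
tcp_pos: [0.6185, 0.0508, 0.2139]
eef_rot: [-180.0, 0.0, -160.5]
force: [0.1, 0.5, 0.9]
grip_width: 0.709
grasp_force: 0.0
```

```bash
python3 - <<'E'
from h import *
im=imaging.get_image("scene")[80:300,150:400,::-1]
cv2.imwrite("pics/s5.png",cv2.resize(im,None,fx=2.6,fy=2.6,interpolation=cv2.INTER_CUBIC))
E
```

```text
(no output)
```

View pics/s5.png

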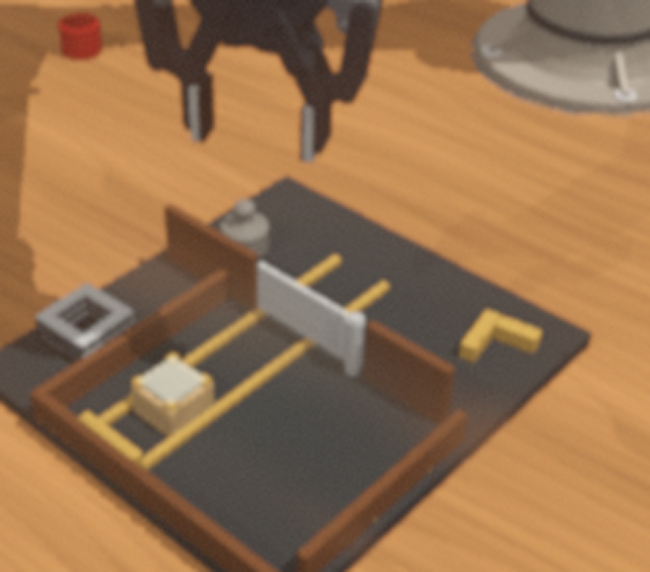

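The flap is shut (edge line from (258,265) to (362,318)). The carrier is on the track at (172,379) with its glass on, the bystanders haven't moved, and the gripper is clear.

```bash
python3 -c "
from bench import r
print(r.close_job())"
```

```text
the job is handed in; nothing more can be done
None
```

The carrier is on the track in the drying bay, its rear face about 95 mm past the gate, the flap has shut behind it without touching it in any picture taken, and the job was handed in after about 10 s of robot time.

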